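Park the running tuning disc with its lock pin

ROBOT

A 6-joint arm with a two-finger parallel gripper is mounted at the origin on the work surface. World frame = base frame: x ahead of the robot, y to its left, z up, the work surface at z = 0. Lengths are in mm, angles in rad, forces in N, time in s.
With the tool pointing down it reaches from about 225 to 725 mm from the base axis. Payload 3.1 kg.
Tool frame: the origin (TCP) lies on the front face of the gripper's body, between the roots of the fingers; the fingertips stand 73 mm ahead of it and the grasp point (between the pads) lies 54 mm ahead of it; x points along the fingers, y is the direction in which the jaws open and shut, and the axes are right-handed (so a half turn about x gives the same grasp; the last joint's range is limited). The gripper opens to 85 mm and grips with 20 to 120 N. Pads are 22 mm wide; open, the fingers measure 114 mm over their backs; the gripper's body (76 mm by 85 mm) begins 54 mm behind the grasp point. The pads swing forward as they close: fully open they stand 13 mm farther back than shut.
Start: joints at [-1.395, 0.048, 0.099, 1.622, 0, 1.443], TCP at [157.038, -500.956, 303.912] pointing down, gripper open.
Joint ranges: [-2.91, 2.91], [-0.99, 1.94], [-1.21, 1.42], [-2.12, 2.29], [-1.49, 1.47], [-3.14, 3.14]. Speed limits (rad/s): [2.79, 2.79, 3.14, 3.14, 3.14, 3.14].

INTERFACE

Orientations are given as a unit quaternion [w, x, y, z].
In Python, from station import ctrl gives the robot as it stands. The module is installed in compiled form; this text tells all that it offers. Calls block until the motion is done:
- ctrl.goto(position, orientation): joint-space move of the TCP to a pose.
- ctrl.servo_line(position, v=150, rotation=None, max_force=None): straight line of the TCP; rotation=None keeps the orientation; v is the mean speed in mm/s. With max_force (N) it stops when the force on the tool has changed by that much, and returns True; else False.
- ctrl.set_joints(angles): joint-space move.
- ctrl.release() and ctrl.clamp(force=None): open the fingers fully, or close them until they stop; force is the grip in N (None keeps the last).
- ctrl.pause(seconds).
- ctrl.solve_ik(position, orientation): joint angles nearest the present ones, or None.
- ctrl.read_state(): the state.
- ctrl.camera(name): name is "side" or "top" or "wrist"; returns the picture (480x640x3 uint8, blue, green, red); there is no depth.
- ctrl.calibration(name): a dict with "fx", "fy", "cx", "cy" (pixels), "k1" (the pictures are not rectified: a ray, as slopes to the right and down, at radius r is drawn at 1 + k1 r^2 times it, then the intrinsics apply), "extrinsics" (4x4, takes a point from camera to world coordinates). Camera axes: x right, y up, looking along -z (the intrinsics and any distortion apply to the point x, -y, -z); pixel columns grow to the right and rows downward; lengths in mm; the calibration is good to about 2 mm. A picture is of the moment at which its call begins: read the wrist's pose just before it. calibration takes no time and is no camera call; for the wrist camera it gives the pose at the moment of the call.
A pose or a line that the arm cannot do raises ctrl.Unreachable and nothing moves.
- ctrl.job_done(): hands the job in, once; it reports no verdict.
Trained networks look in the newest picture that a camera, given by its name, has taken for a name from the list of things; names that differ only in an ending like _2 or _b are one class to them, and where a whole thing is asked for, a point or a joint stands for the part that bears it (a point fixed in the world has none). Each returns a list of dicts, best first, with "confidence" (0 to 1); they miss things now and then, are a little off and sometimes report something else, mostly with a low value. They report only what shows in the picture. A call takes as long as a camera call.
- ctrl.search_frame(camera, query): "box" ([left, top, right, bottom] in pixels, round what is visible of it).
- ctrl.silhouettes(camera, query): "mask" (480x640 bool, what is visible of it) and "box" ([left, top, right, bottom] in pixels, round what is visible of it).
The state is a dict: "clock": time; "joints": joint angles; "qvel": joint speeds; "effort": joint torques, N m; "tcp_pos": TCP position; "orientation": TCP orientation; "contact_force": force on the tool from outside, world axes, zero at the start; "torque": the same for the moment, N m; "width": opening from 0.0 (shut) to 1.0 (fully open).
Only numpy, scipy, OpenCV 4.12 (cv2) and the standard library are available. Lean on these libraries where they do the work, as an engineer would, in place of code of your own. Each camera call takes 0.05 s, during which the arm holds its last target. There are 200 camera calls.

TASK

The drive is still turning the flat disc of the ski-edge tuner. Take the lock pin from its wooden holder, put it down through the slot of the steel bracket, and rub its tip lightly (never more than 20 N) on the disc to slow the disc to less than half its running speed; then, when the disc's hole comes round under the slot, push the pin fully home so that it locks the disc, and let go. Brake with the pin only, keeping the gripper and arm off the disc, and leave the other things on the shelf where they are.

Things in the scene. Friction and masses are not known exactly. Their poses are not given: they have to be found in the camera images.
- pin: Loose steel lock pin, 0.12 kg, standing upright in the holder. Round about its z axis (z up, from tip to head); origin at the centre of the tip. From the tip: shank 12 mm diameter, 40 mm long, its foot chamfered 2.5 mm; then a collar 26 mm diameter, 5 mm thick; then a plain round head 20 mm diameter that ends 88 mm above the tip, to be gripped from above.
- pin_collar (a point): Centre of the underside of the pin's collar, 40 mm above the tip. When the pin is fully home, this lies on the bracket's top face, at the height of point slot.
- holder: Fixed wooden block 70 x 70 x 50 mm with a 14.5 mm hole, 45 mm deep, in the middle of its top, in which the pin stands (collar resting on the top face). Origin at the centre of its underside, z up. It may stand left or right of the machine.
- slot (a point): Centre of the mouth (top face, 134 mm above the shelf) of the slot in the fixed steel bracket that reaches over the disc from a post. The bracket is 10 mm thick, 50 mm wide, with a lead-in of 1 mm; its underside is 12 mm above the disc's top face. The slot goes right through: 22 mm long along this frame's x (radially away from the disc's axis), 15 mm wide along its y (the way the disc's face moves beneath it). z is up. The disc's axis lies 65 mm from it towards -x.
- spindle: Vertical spindle that carries the disc; origin on the disc's axis at the disc's underside, 100 mm above the shelf when nothing presses on it. It stands on a spring: it starts to sink at about 2 N of downward press and then gives 1 mm for every 1.5 N, to a hard stop 10 mm down (some 17 N). So, when the slowed hole comes under the lightly pressed pin, the disc springs up round the pin's tip and is caught.
- hole (a point): Centre, on the disc's top face, of the only hole in the disc, 65 mm from the axis; it turns with the disc. The hole goes through the 12 mm thick disc, is 16 mm wide the way the disc moves and 25 mm long radially. The disc is bare aluminium, 180 mm across, its top face 112 mm above the shelf when not pressed, with a nut in the middle.
- disc (a joint): Angle of the disc (rad), growing without end, anticlockwise from above. The hole is exactly under the slot at 0 and at every whole multiple of 2 pi. The drive pulls with a nearly constant 0.25 N m (it slips when the disc is held, and starts again at once when let go); unbraked the disc runs at 5 rad/s, and the harder it is rubbed the slower it runs, until it stalls (at several newtons of press, depending on the friction of the day).
- wax: Bystander: loose white block of wax 70 x 50 x 30 mm; origin under its centre.
- basket: Bystander: loose red ski pole basket, 96 mm across, 30 mm high; origin under its centre.
- headlamp: Bystander: loose silver headlamp 60 x 45 x 40 mm; origin under its centre.
- boot_tree: Bystander: loose wooden boot tree 255 mm long, 50 mm high; origin under its middle.
- scraper: Bystander: loose grey plastic ice scraper 200 mm long, 18 mm high; origin under its middle.
- brush: Bystander: loose small brush; origin under its middle.
- tin: Bystander: loose round tin of wax, 80 mm across, 70 mm high; origin under its centre.

How it is judged:
By the outcome, as a careful person would: the job done as asked, in the order asked, and still so for the second after the job is handed in, with the robot touching nothing.
It also fails if it takes over 58 s, if anything falls off the work surface, if the arm or the gripper's body presses on something with over 40 N, if the wrist force passes 120 N, or if a joint passes its speed limit or range.

## Working session

There is one attempt and no reset: what is moved stays moved. The work goes in short steps, each a Python script; the robot and the scene stay as the last script left them, time stands still between calls to the robot, and variables do not carry over. Pictures are saved under pics/ and viewed, about 8 in all and at most 12, crops included, and the job is handed in when it is done.

```bash
mkdir -p pics; ls; cat > h.py <<'E'
import numpy as np, cv2
from station import ctrl
def ray(cal,u,v):
    x=(u-cal["cx"])/cal["fx"]; y=(v-cal["cy"])/cal["fy"]
    xd,yd=x,y
    for _ in range(30):
        s=1+cal["k1"]*(x*x+y*y); x,y=xd/s,yd/s
    T=np.array(cal["extrinsics"]); d=T[:3,:3]@np.array([x,-y,-1.]); return T[:3,3],d
def at_z(cal,u,v,z):
    o,d=ray(cal,u,v); return o+d*(z-o[2])/d[2]
def proj(cal,p):
    T=np.array(cal["extrinsics"]); q=T[:3,:3].T@(np.array(p,float)-T[:3,3]); x=q[0]/-q[2]; y=-q[1]/-q[2]
    s=1+cal["k1"]*(x*x+y*y); return np.array([cal["cx"]+cal["fx"]*x*s, cal["cy"]+cal["fy"]*y*s])
E
python3 - <<'E'
from h import *
np.set_printoptions(precision=4,suppress=True)
for n in ("top","side"):
    im=ctrl.camera(n); cv2.imwrite(f"pics/{n}0.png",im)
    c=ctrl.calibration(n); print(n,c)
    for q in ("pin","holder","spindle","disc","slot","hole","wax","basket","headlamp","boot_tree","scraper","brush","tin"):
        r=ctrl.search_frame(n,q); print(q,[(np.round(d["box"],1).tolist(),round(d["confidence"],2)) for d in r[:3]])
print(ctrl.read_state())
E
```

```text
pics
top {'fx': 549.7986554818863, 'fy': 549.7986554818863, 'cx': 322.56000408279806, 'cy': 252.95969118599382, 'k1': -0.0011589496923051692, 'extrinsics': array([[   0.0061,    0.9868,   -0.162 ,  345.6191],
       [  -1.    ,    0.0056,   -0.0036,    8.8806],
       [  -0.0027,    0.162 ,    0.9868, 1648.3565],
       [   0.    ,    0.    ,    0.    ,    1.    ]])}
pin []
holder [([228.2, 272.8, 257.0, 304.8], 0.68)]
spindle [([273.9, 264.3, 338.7, 328.8], 0.94)]
disc [([277.8, 264.8, 342.8, 331.6], 0.78), ([349.5, 204.3, 370.5, 220.2], 0.23)]
slot [([266.3, 250.7, 348.1, 340.4], 0.91)]
hole [([278.8, 267.3, 337.3, 329.7], 0.68), ([202.5, 204.8, 258.8, 253.6], 0.57), ([233.1, 280.2, 245.8, 295.2], 0.37)]
wax [([345.9, 202.7, 370.3, 219.4], 0.26)]
basket [([270.5, 192.1, 294.7, 216.8], 0.63)]
headlamp [([348.6, 200.6, 371.5, 221.0], 0.55), ([417.6, 211.7, 447.2, 240.7], 0.55), ([274.9, 267.5, 340.5, 331.1], 0.19)]
boot_tree [([146.5, 230.7, 188.0, 310.9], 0.79), ([275.9, 263.7, 341.5, 329.6], 0.48)]
scraper [([463.4, 225.8, 498.5, 292.3], 0.77)]
brush [([203.3, 205.1, 258.0, 252.2],
[... 1005 characters left out ...]
 []
boot_tree [([287.1, 400.1, 354.3, 447.4], 0.86), ([384.3, 208.9, 415.0, 230.7], 0.58)]
scraper [([342.5, 177.7, 403.6, 199.6], 0.67)]
brush [([240.1, 304.3, 280.6, 368.0], 0.93)]
tin [([320.1, 185.6, 345.9, 211.5], 0.81)]
{'clock': 1.4, 'joints': array([-1.3948,  0.048 ,  0.0992,  1.622 ,  0.    ,  1.443 ]), 'qvel': array([ 0.    , -0.0005,  0.0003, -0.0003, -0.0018, -0.0001]), 'effort': array([ -0.0001, -33.8642,  32.0148,   0.0014,  -0.0002,   0.    ]), 'tcp_pos': array([ 157.0294, -500.9741,  303.8941]), 'orientation': array([ 0.107,  0.699,  0.107, -0.699]), 'contact_force': array([ 0.102 , -0.2471,  1.1153]), 'torque': array([ 0.048 , -0.002 , -0.0124]), 'width': 1.0004062349284455}
```

```bash
python3 - <<'E'
import cv2
a=cv2.imread("pics/top0.png")[180:360,130:370]; b=cv2.imread("pics/side0.png")[200:380,220:460]
cv2.imwrite("pics/crop0.png",cv2.vconcat([cv2.resize(a,(400,300)) if 0 else cv2.resize(a,(800,600))[0:0],cv2.resize(a,(396,297),interpolation=2),cv2.resize(b,(396,297),interpolation=2)]) if 0 else cv2.vconcat([cv2.resize(a[60:160,80:230],(450,300),interpolation=2),cv2.resize(b[20:170,80:230],(450,450),interpolation=2)[:300]]))
E
```

```text
(no output)
```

View pics/top0.png

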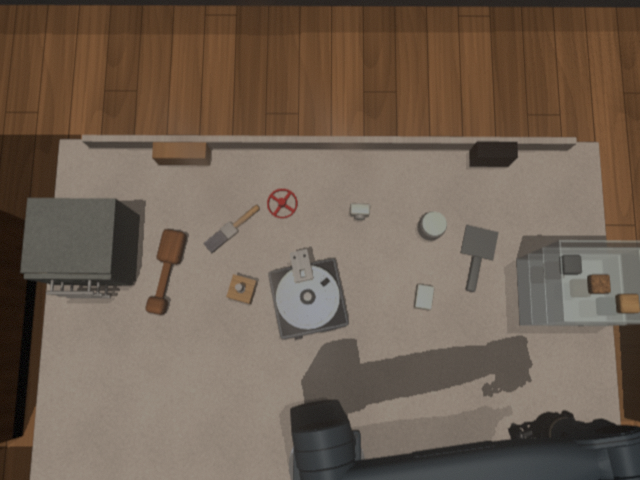

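View pics/side0.png

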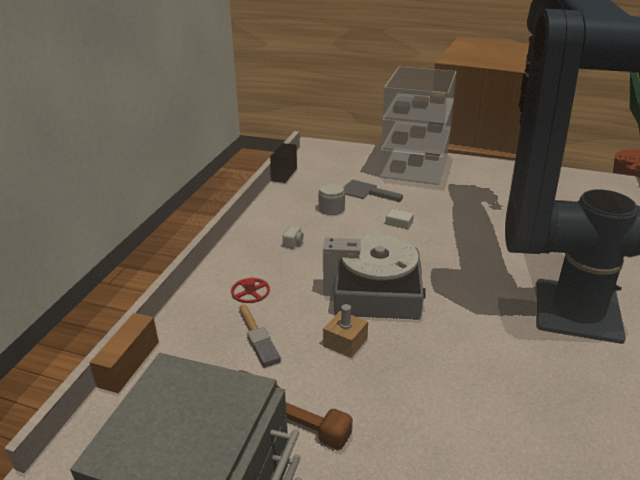

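The top view shows the machine at about (308,297), with its bracket on the far side and the slot near (303,268). The pin in the holder is at about (239,287), on the robot's left. I'll take coarse positions from this and then look closer with the wrist camera.

```bash
python3 - <<'E'
from h import *
np.set_printoptions(precision=2,suppress=True)
c=ctrl.calibration("top"); s=ctrl.calibration("side")
print("pin top",at_z(c,239,286.5,98)); print("pin side",at_z(s,346,306,98))
print("holder",at_z(c,242,289,50))
print("spindle/disc",at_z(c,307.5,296.5,112), at_z(s,379.5,258,112))
print("slot",at_z(c,303,268,134))
w=ctrl.calibration("wrist"); st=ctrl.read_state()
from scipy.spatial.transform import Rotation as R
q=st["orientation"]; Rt=R.from_quat([q[1],q[2],q[3],q[0]]).as_matrix(); print(Rt)
T=w["extrinsics"]; print(w); print("cam in tool",Rt.T@(T[:3,3]-st["tcp_pos"]),"\n",Rt.T@T[:3,:3])
for ang in np.arange(0,360,30):
    # tool x down, jaw y in direction ang
    a=np.radians(ang); y=np.array([np.cos(a),np.sin(a),0]); x=np.array([0,0,-1.]); M=np.c_[x,y,np.cross(x,y)]
    qq=R.from_matrix(M).as_quat(); o=[qq[3],*qq[:3]]
    print(ang,[ctrl.solve_ik(p,o) for p in ([270,150,160],[340,50,240])])
im=cv2.imread("pics/top0.png")[245:345,225:360]; cv2.imwrite("pics/c1.png",cv2.resize(im,None,fx=5,fy=5,interpolation=cv2.INTER_CUBIC))
E
```

```text
pin top [502.62 250.5   98.  ]
pin side [499.64 252.04  98.  ]
holder [500.22 249.    50.  ]
spindle/disc [474.28  55.86 112.  ] [466.79  78.17 112.  ]
slot [551.6   68.53 134.  ]
[[ 0.    0.3  -0.95]
 [ 0.   -0.95 -0.3 ]
 [-1.   -0.   -0.  ]]
{'fx': 400.0693234186465, 'fy': 400.0693234186465, 'cx': 319.24027215691035, 'cy': 243.5902660211578, 'k1': -0.07189683731866223, 'extrinsics': array([[   0.3 ,    0.91,    0.3 ,  233.35],
       [  -0.95,    0.28,    0.09, -477.68],
       [   0.  ,   -0.31,    0.95,  375.13],
       [   0.  ,    0.  ,    0.  ,    1.  ]])}
cam in tool [-71.23   0.6  -79.79] 
 [[-0.    0.31 -0.95]
 [ 1.    0.   -0.  ]
 [ 0.   -0.95 -0.31]]
0 [array([ 0.29, -0.54, -0.67,  1.45,  0.  ,  1.86]), array([-0.05, -0.44, -0.45,  1.57,  0.  ,  1.52])]
30 [array([ 0.29, -0.54, -0.67,  1.45,  0.  ,  1.34]), array([-0.05, -0.44, -0.45,  1.57,  0.  ,  1.  ])]
60 [array([ 0.29, -0.54, -0.67,  1.45,  0.  ,  0.81]), array([-0.05, -0.44, -0.45,  1.57,  0.  ,  0.47])]
90 [array([ 0.29, -0.54, -0.67,  1.45,  0.  ,  0.29]), array([-0.05, -0.44, -0.45,  1.57,  0.  , -0.05])]
120 [array([ 0.29, -0.54, -0.67,  1.45,  0.  , -0.23]), array([-0.05, -0.44, -0.45,  1.57,  0.  , -0.57])]
150 [array([ 0.29, -0.54, -0.67,  1.45,  0.  , -0.76]), array([-0.05, -0.44, -0.45,  1.57,  0.  , -1.1 ])]
180 [array([ 0.29, -0.54, -0.67,  1.45,  0.  , -1.28]), array([-0.05, -0.44, -0.45,  1.57,  0.  , -1.62])]
210 [array([ 0.29, -0.54, -0.67,  1.45,  0.  , -1.81]), array([-0.05, -0.44, -0.45,  1.57,  0.  , -2.14])]
240 [array([ 0.29, -0.54, -0.67,  1.45,  0.  , -2.33]), array([-0.05, -0.44, -0.45,  1.57,  0.  , -2.67])]
270 [array([ 0.29, -0.54, -0.67,  1.45,  0.  , -2.85]), array([-0.05, -0.44, -0.45,  1.57,  0.  ,  3.09])]
300 [array([ 0.29, -0.54, -0.67,  1.45,  0.  ,  2.91]), array([-0.05, -0.44, -0.45,  1.57,  0.  ,  2.57])]
330 [array([ 0.29, -0.54, -0.67,  1.45,  0.  ,  2.38]), array([-0.05, -0.44, -0.45,  1.57,  0.  ,  2.04])]
```

View pics/c1.png

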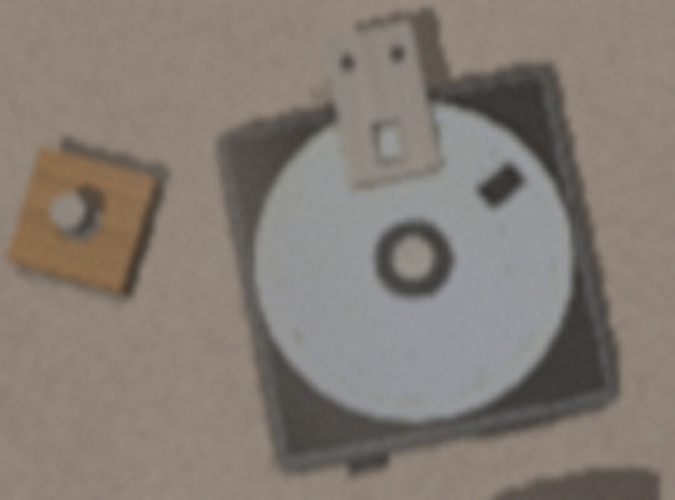

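The crop puts the slot at top-image pixel (302.8,273.2), the pin head at (239,287.2) and the disc centre at about (307.6,297). Next I'll look at the slot and then the pin from the same relative wrist pose, so calibration errors cancel.

```bash
cat >> h.py <<'E'
from scipy.spatial.transform import Rotation as R
def ori(deg):
    a=np.radians(deg); y=np.array([np.cos(a),np.sin(a),0]); x=np.array([0,0,-1.]); q=R.from_matrix(np.c_[x,y,np.cross(x,y)]).as_quat(); return [q[3],*q[:3]]
E
python3 - <<'E'
from h import *
np.set_printoptions(precision=2,suppress=True)
c=ctrl.calibration("top")
S=at_z(c,302.8,273.2,134); A=at_z(c,307.7,297,112); P=at_z(c,239,287.2,98)
d=S-A; print(S,A,P,np.hypot(*d[:2]),np.degrees(np.arctan2(d[1],d[0])))
O=ori(100)
ctrl.goto([S[0],S[1],310],O); ctrl.pause(0.2)
print(ctrl.read_state()["tcp_pos"]); w=ctrl.calibration("wrist"); im=ctrl.camera("wrist"); cv2.imwrite("pics/w_slot.png",im); np.save("w_slot.npy",w,allow_pickle=True)
ctrl.goto([P[0],P[1],274],O); ctrl.pause(0.2)
print(ctrl.read_state()["tcp_pos"]); w=ctrl.calibration("wrist"); im2=ctrl.camera("wrist"); cv2.imwrite("pics/w_pin.png",im2); np.save("w_pin.npy",w,allow_pickle=True)
r=ctrl.silhouettes("wrist","pin"); print([(d["box"],d["confidence"]) for d in r]); print(ctrl.read_state()["clock"],ctrl.read_state()["joints"],ctrl.read_state()["contact_force"])
cv2.imwrite("pics/w2.png",cv2.vconcat([im[90:390,:],im2[90:390,:]]))
E
```

```text
[537.04  68.92 134.  ] [472.89  55.29 112.  ] [500.64 250.43  98.  ] 65.58170677246794 11.992216048616168
[537.1   68.26 309.99]
[501.55 248.95 274.62]
[([308.7, 206.9, 343.0, 256.3], 0.9)]
5.1583 [ 0.34  0.13  0.13  1.57 -0.    0.17] [-0.18  0.88 -0.22]
```

View pics/w2.png

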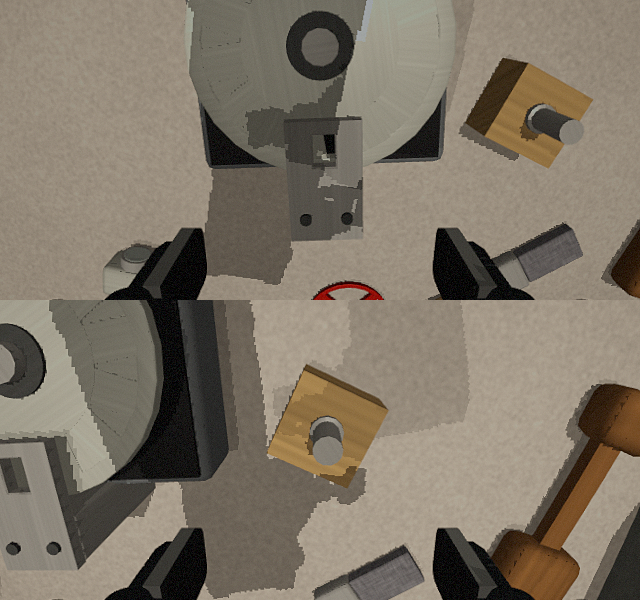

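The upper half (slot view) shows the slot near (325,240) full-frame. The lower half (pin view) shows the pin's head top near (328,240), so both are close to the image centre. I'll zoom in for precise pixels.

```bash
python3 - <<'E'
from h import *
a=cv2.imread("pics/w_slot.png")[200:280,275:375]; b=cv2.imread("pics/w_pin.png")[200:280,275:375]
f=lambda i: cv2.resize(i,None,fx=4*1.9,fy=3.7*1,interpolation=cv2.INTER_CUBIC)
out=cv2.hconcat([cv2.resize(x,(400,320),interpolation=cv2.INTER_CUBIC) for x in (a,b)])
cv2.imwrite("pics/z2.png",out)
E
```

```text
(no output)
```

View pics/z2.png

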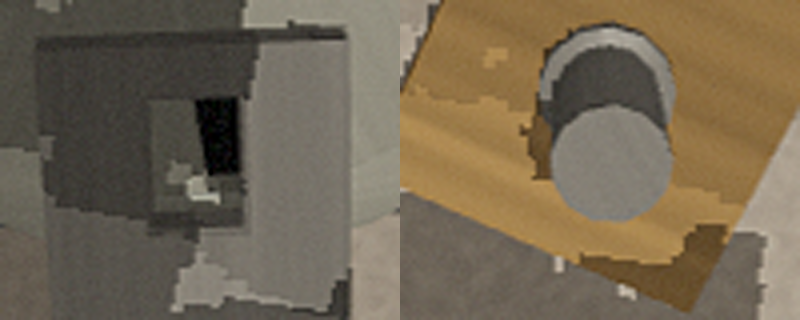

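Zoomed pixels (full-frame): slot mouth centre (324.0,241.3), matching the bracket's midline, and pin head top centre (327.9,240.6).

```bash
python3 - <<'E'
from h import *
np.set_printoptions(precision=2,suppress=True)
ws=np.load("w_slot.npy",allow_pickle=True).item(); wp=np.load("w_pin.npy",allow_pickle=True).item()
S=at_z(ws,324.0,241.3,134); P=at_z(wp,327.9,240.6,98)
print(S,P)
# slot yaw/size from mouth corners, bracket edge direction, disc axis (nut)
for uv in ((275+148/4,200+98/4),(275+244/4,200+98/4),(275+148/4,200+232/4),(275+244/4,200+232/4)): print(at_z(ws,*uv,134))
a=at_z(ws,362,208.5,134);b=at_z(ws,362,330,134); print("right edge",np.degrees(np.arctan2(*(b-a)[[1,0]])))
a=at_z(ws,284.5,210,134);b=at_z(ws,289.5,330,134); print("left edge",np.degrees(np.arctan2(*(b-a)[[1,0]])))
for z in (98,):
    print("head dia", at_z(wp,275+(551-400)/4,240.6,98)-at_z(wp,275+(672-400)/4,240.6,98))
E
```

```text
[536.37  70.52 134.  ] [500.3  253.69  98.  ]
[526.59  60.97 134.  ]
[523.94  76.1  134.  ]
[549.08  64.78 134.  ]
[546.36  80.32 134.  ]
right edge 11.866929096612589
left edge 10.6606403441429
head dia [  3.36 -19.37   0.  ]
```

The two edges of the bracket give a slot yaw of about 11.3°, and the sizes check out. I'll grasp now, lift, and check the grip.

```bash
python3 - <<'E'
from h import *
np.set_printoptions(precision=2,suppress=True)
st=lambda: ctrl.read_state()
P=np.array([500.3,253.7]); S=np.array([536.4,70.5])
O=ori(101)
ctrl.goto([*P,190],O)
print(ctrl.servo_line([*P,133],v=80,max_force=15)); ctrl.pause(0.1)
s=st(); print(s["tcp_pos"],s["contact_force"]); g=s["tcp_pos"]
ctrl.clamp(30); ctrl.pause(0.1); s=st(); print("clamped",s["tcp_pos"],s["contact_force"],s["width"])
ctrl.clamp(80); s=st(); print(s["contact_force"],s["width"])
print(ctrl.servo_line([*P,285],v=150,max_force=20)); s=st(); print(s["tcp_pos"],s["contact_force"],s["width"])
T=S+(g[:2]-P)
ctrl.goto([*T,283],O); ctrl.pause(0.2); s=st(); print(s["tcp_pos"],s["contact_force"],s["clock"],T)
w=ctrl.calibration("wrist"); np.save("w_h.npy",w,allow_pickle=True); im=ctrl.camera("wrist"); cv2.imwrite("pics/w_h.png",im)
t=ctrl.camera("top")
a=cv2.resize(im[150:400,200:450],(500,500),interpolation=2); b=cv2.resize(t[240:340,260:320],(300,500),interpolation=2)
cv2.imwrite("pics/h.png",cv2.hconcat([a,b]))
E
```

```text
False
[500.82 253.9  133.83] [-0.32 -0.18 -0.6 ]
clamped [500.37 253.78 133.14] [-0.39  0.37  1.52] 0.22719306776438283
[ 0.28 -0.07  2.08] 0.2132436915476503
False
[499.84 253.5  283.61] [ 0.39  0.23 -0.94] 0.21441648402291436
[536.74  72.34 282.96] [-0.58 -0.66 -1.74] 9.6167 [536.92  70.7 ]
```

View pics/h.png

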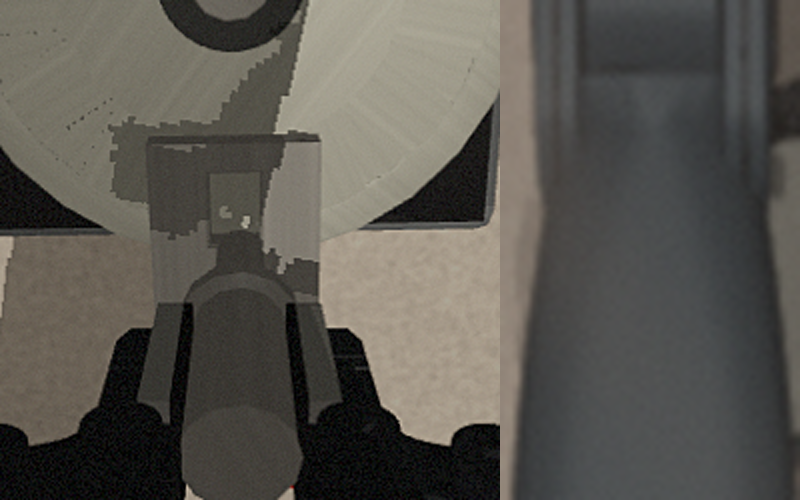

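The wrist view shows the pin held upright between the jaws, with its tip centred at about u=320 and the slot centre at about u=317.5. That is roughly 1 mm to the left, and the arm was still settling by about the same amount. I'll go to just above the mouth, settle and look again.

```bash
python3 - <<'E'
from h import *
np.set_printoptions(precision=2,suppress=True)
T=[536.9,70.8]
print(ctrl.servo_line([*T,262],v=60,max_force=8)); ctrl.pause(0.3)
for i in range(4): ctrl.pause(0.03); s=ctrl.read_state(); print(s["tcp_pos"],s["contact_force"],s["clock"],s["joints"])
im=ctrl.camera("wrist"); w=ctrl.calibration("wrist"); cv2.imwrite("pics/w_h2.png",im)
for dz in (0,):
    for r in (-6,6):
        print(proj(w,[T[0],T[1],139]))
print("slot",proj(w,[536.4,70.5,134]))
cv2.imwrite("pics/h2.png",cv2.resize(im[190:330,240:400],(800,700),interpolation=2)[:600])
E
```

```text
False
[537.1   70.73 262.42] [-0.01 -0.82 -1.14] 10.55 [ 0.01  0.08  0.06  1.54  0.   -0.18]
[537.07  70.77 262.36] [ 0.6  -0.17 -1.57] 10.5833 [ 0.01  0.09  0.06  1.54  0.   -0.18]
[537.04  70.76 262.31] [-0.01 -0.99 -0.88] 10.6167 [ 0.01  0.09  0.06  1.54  0.   -0.18]
[537.02  70.76 262.26] [ 0.63 -0.09 -0.94] 10.65 [ 0.01  0.09  0.06  1.54 -0.   -0.18]
[320.64 272.37]
[320.64 272.37]
slot [320.24 267.88]
```

View pics/h2.png

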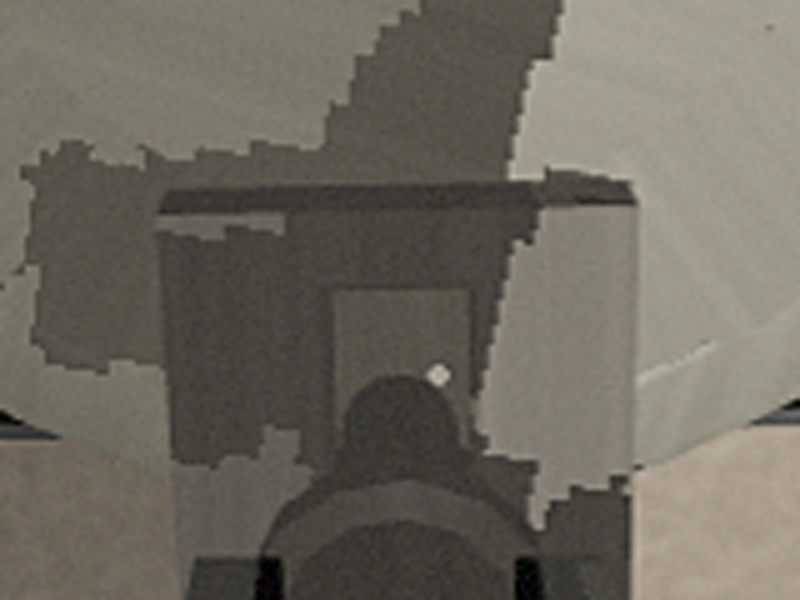

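The tip is centred at about x=404 in the crop (circle 343–467) and the slot spans 330–470, so the lateral error is under 0.5 mm and the radial error small. I'll lower it through the slot, guarded, and measure the free-running speed.

```bash
python3 - <<'E'
from h import *
np.set_printoptions(precision=2,suppress=True)
T=[536.3,70.5]
print(ctrl.servo_line([*T,245],v=40,max_force=6)); ctrl.pause(0.3)
F=[]
for i in range(8):
    ctrl.pause(0.02); s=ctrl.read_state(); F.append(s["contact_force"])
print(s["tcp_pos"],np.mean(F,0),np.std(F,0),s["clock"])
ims=[];ts=[]
for i in range(3):
    ts.append(ctrl.read_state()["clock"]); ims.append(ctrl.camera("top")); 
    ts.append(ctrl.read_state()["clock"]); ims.append(ctrl.camera("side"))
    ctrl.pause(0.15)
print(ts)
for i,im in enumerate(ims): cv2.imwrite(f"pics/run{i}.png",im)
cv2.imwrite("pics/run.png",cv2.vconcat([cv2.hconcat([cv2.resize(im[240:340,260:360],(260,260),interpolation=2) for im in ims[::2]]),cv2.hconcat([cv2.resize(im[220:320,325:425],(260,260),interpolation=2) for im in ims[1::2]])]))
E
```

```text
False
[536.37  70.49 245.17] [ 0.23  0.2  -1.21] [0.33 0.43 0.38] 11.7083
[11.7083, 11.7583, 11.9583, 12.0083, 12.2083, 12.2583]
```

View pics/run.png

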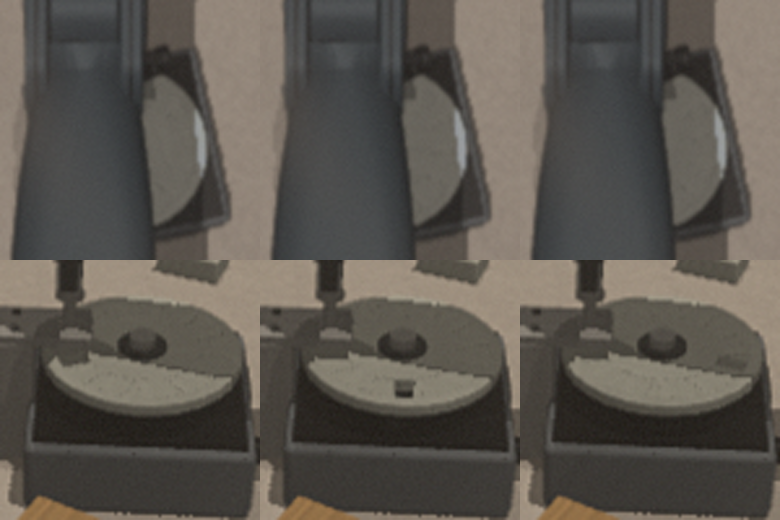

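The pin is in the slot without contact, and the side camera sees the hole pass (first visible near crop (405,388) of the middle frame). Next: a hole tracker on the side camera, the free-running speed, then the lightest possible contact.

```bash
cat >> h.py <<'E'
PHI=np.radians(11.4); SL=np.array([536.4,70.5]); AX=SL-65*np.array([np.cos(PHI),np.sin(PHI)])
N=180
def grid(cal,z=112):
    th=np.arange(N)*2*np.pi/N; r=np.linspace(57,73,5); g=np.zeros((N,5,2),np.float32)
    for i,t in enumerate(th):
        for j,rr in enumerate(r): g[i,j]=proj(cal,[AX[0]+rr*np.cos(PHI+t),AX[1]+rr*np.sin(PHI+t),z])
    return g
CAL=ctrl.calibration("side"); G=grid(CAL)
def strip():
    t=ctrl.read_state()["clock"]; im=cv2.cvtColor(ctrl.camera("side"),cv2.COLOR_BGR2GRAY).astype(np.float32)
    return t,cv2.remap(im,G[...,0],G[...,1],cv2.INTER_LINEAR).mean(1)
def angle(s,ref):
    d=np.clip((ref-s)/ref,-.2,1); k=np.ones(11)/11
    c=np.convolve(np.r_[d[-5:],d,d[:5]],k,"valid"); i=int(c.argmax()); return i*2*np.pi/N,c[i]
E
python3 - <<'E'
from h import *
np.set_printoptions(precision=2,suppress=True)
L=[]
for i in range(15): L.append(strip()); ctrl.pause(0.05)
t=np.array([a for a,_ in L]); X=np.array([b for _,b in L]); ref=np.percentile(X,70,axis=0); np.save("ref.npy",ref)
A=np.array([angle(x,ref) for x in X]); print(np.c_[t,A])
T=[536.3,70.5]
F=[]
for i in range(6): ctrl.pause(0.02); F.append(ctrl.read_state()["contact_force"])
f0=np.mean(F,0)
ctrl.servo_line([*T,238],v=40)
ctrl.pause(0.15)
print("hit",ctrl.servo_line([*T,231],v=6,max_force=2.0))
L=[];F=[]
for i in range(12):
    L.append(strip()); s=ctrl.read_state(); F.append(s["contact_force"]-f0)
print("F",np.mean(F,0),s["tcp_pos"],s["clock"])
print(np.array([(a,*angle(b,ref)) for a,b in L]))
E
```

```text
[[12.46  3.77  0.13]
 [12.56  4.47  0.04]
 [12.66  4.47  0.01]
 [12.76  5.1   0.07]
 [12.86  5.41  0.01]
 [12.96  0.94  0.01]
 [13.06  0.49  0.21]
 [13.16  0.94  0.3 ]
 [13.26  1.4   0.31]
 [13.36  1.92  0.3 ]
 [13.46  2.34  0.29]
 [13.56  2.83  0.1 ]
 [13.66  3.32  0.1 ]
 [13.76  3.84  0.11]
 [13.86  4.5   0.04]]
hit True
F [0.03 2.64 3.87] [535.53  70.93 233.07] 15.8167
[[15.22  6.04  0.09]
 [15.27  2.44  0.08]
 [15.32  6.04  0.08]
 [15.37  6.04  0.08]
 [15.42  2.37  0.08]
 [15.47  6.    0.08]
 [15.52  2.37  0.09]
 [15.57  6.04  0.09]
 [15.62  6.    0.08]
 [15.67  2.41  0.08]
 [15.72  6.04  0.08]
 [15.77  6.04  0.09]]
```

Free-running speed is about 4.9 rad/s. After touching, the strip isn't changing, so the disc is either stalled or caught. I'll look.

```bash
python3 - <<'E'
from h import *
np.set_printoptions(precision=2,suppress=True)
s=ctrl.read_state(); w=ctrl.camera("wrist"); d=ctrl.camera("side"); s2=ctrl.read_state()
print(s["contact_force"],s2["contact_force"],s2["tcp_pos"],s2["torque"],s2["clock"])
cv2.imwrite("pics/c9.png",cv2.hconcat([cv2.resize(w[120:370,160:480],(512,400),interpolation=2),cv2.resize(d[225:295,335:425],(288,224),interpolation=2).repeat(1,0) if 0 else cv2.resize(d[230:290,330:420],(280,400),interpolation=2)]))
E
```

```text
[0.06 2.6  3.1 ] [-1.24  2.11  2.33] [535.53  70.85 233.04] [ 0.59  0.13 -0.01] 15.9167
```

View pics/c9.png

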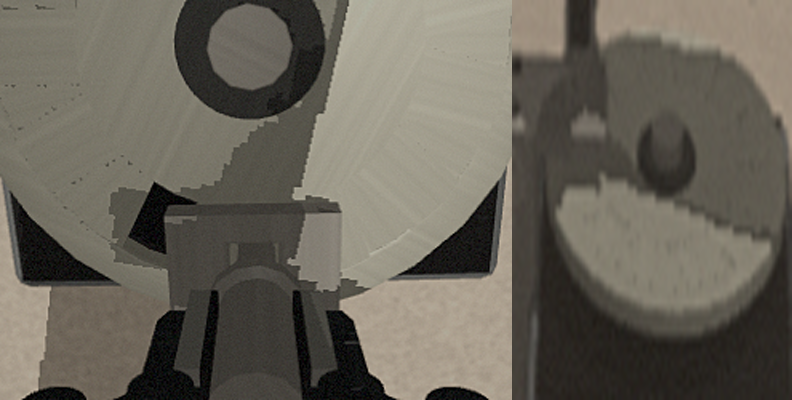

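The disc is stalled. The black hole at left-centre, about (165,225) in the crop, has only ~0.45 rad to go before the slot, and the press is about 4 N. I'll ease up in 0.1 mm steps until the disc creeps at well under half speed, then push home when the press force collapses because the hole has come round the tip.

```bash
cat >> h.py <<'E'
def wangle():
    t=ctrl.read_state()["clock"]; cal=ctrl.calibration("wrist"); im=cv2.cvtColor(ctrl.camera("wrist"),cv2.COLOR_BGR2GRAY)
    th=np.arange(-1.3,-0.2,0.01); d=[]
    for a in th:
        v=[im[int(round(q[1])),int(round(q[0]))] for q in (proj(cal,[AX[0]+r*np.cos(PHI+a),AX[1]+r*np.sin(PHI+a),111]) for r in (61,65,69)) if 0<=q[0]<639 and 0<=q[1]<479]
        d.append(np.mean(v) if v else 255)
    k=np.where(np.array(d)<35)[0]
    return t,(th[k[0]]+0.123 if len(k)>3 else None),len(k)
E
python3 - <<'E'
from h import *
np.set_printoptions(precision=2,suppress=True)
T=[536.3,70.5]; FZ0=-1.2
p=ctrl.read_state()["tcp_pos"]; z=p[2]; T=[p[0],p[1]]
def fz(n=3):
    F=[]
    for i in range(n): ctrl.pause(0.015); F.append(ctrl.read_state()["contact_force"])
    return np.mean(F,0)
a=wangle(); print("start",a,fz(),z); last=a[1]; moving=False
for k in range(30):
    if not moving:
        z-=-0.1; ctrl.servo_line([*T,z],v=5)
    f=fz(); a=wangle(); s=ctrl.read_state(); print(k,round(a[0],2),a[1],a[2],f,round(s["tcp_pos"][2],2),round(z,2))
    if a[1] is None or last is None or a[1]-last>0.02: moving=True; break
    last=a[1]
print(ctrl.read_state()["clock"])
hist=[];hit=False
for k in range(150):
    ctrl.pause(0.012); f=ctrl.read_state(); hist.append((f["clock"],*f["contact_force"],f["tcp_pos"][2]))
    if k>3 and np.mean([h[3] for h in hist[-3:]])-FZ0<1.0: hit=True; break
if hit:
    r=ctrl.servo_line([*T,217],v=30,max_force=12); s=ctrl.read_state(); print("push",r,s["tcp_pos"],s["contact_force"],s["clock"])
print(hit,np.array(hist)[::max(1,len(hist)//25)]); print(np.array(hist)[-6:])
print(wangle(),ctrl.read_state()["contact_force"],ctrl.read_state()["tcp_pos"])
E
```

```text
start (15.9167, None, 0) [-0.25  2.07  2.64] 233.0387560591058
0 16.32 None 0 [-1.93  3.79  1.71] 232.9 233.14
16.3667
False [[ 16.38  -1.81   3.16   1.85 232.9 ]
 [ 16.43  -1.16   3.27   2.84 232.95]
 [ 16.48  -1.43   2.32   2.07 232.97]
 [ 16.52  -1.65   4.68   2.25 232.94]
 [ 16.57  -1.2    3.71   1.93 233.  ]
 [ 16.62  -0.7    3.03   2.15 232.98]
 [ 16.68  -2.03   3.39   0.69 233.03]
 [ 16.73  -2.01   4.2    1.8  233.02]
 [ 16.77  -2.2    3.87   1.96 233.01]
 [ 16.82  -1.53   3.7    2.05 233.03]
 [ 16.88  -1.06   3.93   1.14 233.06]
 [ 16.93  -2.12   3.27   2.   233.  ]
 [ 16.98  -1.23   3.97   1.29 233.06]
 [ 17.02  -1.67   3.79   2.32 233.06]
 [ 17.07  -1.64   3.21   2.   233.06]
 [ 17.12  -1.79   3.08   1.19 233.08]
 [ 17.18  -2.77   3.23   2.77 233.08]
 [ 17.23  -2.13   3.69   1.06 233.08]
 [ 17.27  -2.05   3.7    2.79 233.06]
 [ 17.32  -2.4    3.88   1.31 233.07]
 [ 17.38  -2.31   3.98   1.92 233.1 ]
 [ 17.43  -1.8    4.4    2.54 233.1 ]
 [ 17.48  -1.49   3.59   1.78 233.11]
 [ 17.52  -2.16   3.64   1.52 233.09]
 [ 17.57  -1.49   3.9    0.99 233.1 ]]
[[ 17.57  -1.49   3.9    0.99 233.1 ]
 [ 17.58  -2.91   3.28   0.97 233.11]
 [ 17.59  -2.74   2.44   0.99 233.1 ]
 [ 17.6   -3.34   3.88   1.91 233.09]
 [ 17.61  -2.55   3.15   1.26 233.11]
 [ 17.62  -1.13   3.44   1.71 233.1 ]]
(17.6167, None, 0) [-2.12  3.38  1.23] [535.46  70.83 233.09]
```

```bash
python3 - <<'E'
from h import *
np.set_printoptions(precision=2,suppress=True,linewidth=150)
cal=ctrl.calibration("wrist"); im=ctrl.camera("wrist"); cv2.imwrite("pics/w10.png",im); g=cv2.cvtColor(im,cv2.COLOR_BGR2GRAY)
for a in np.arange(-1.2,0.5,0.1):
    q=proj(cal,[AX[0]+65*np.cos(PHI+a),AX[1]+65*np.sin(PHI+a),111]); 
    print(round(a,2),q,g[int(q[1]),int(q[0])] if 0<=q[1]<480 and 0<=q[0]<640 else None)
print(np.argwhere(g[200:300,230:275]<35).mean(0)+[200,230],(g[200:300,230:275]<35).sum())
print("axis",proj(cal,[*AX,125]))
E
```

```text
-1.2 [195.99 198.43] 115
-1.1 [202.39 210.09] 118
-1.0 [209.8  220.99] 115
-0.9 [218.13 231.05] 117
-0.8 [227.28 240.2 ] 117
-0.7 [237.17 248.39] 81
-0.6 [247.7  255.57] 85
-0.5 [258.79 261.69] 82
-0.4 [270.33 266.73] 65
-0.3 [282.24 270.66] 67
-0.2 [294.42 273.45] 70
-0.1 [306.77 275.1 ] 84
0.0 [319.21 275.59] 57
0.1 [331.64 274.92] 55
0.2 [343.97 273.1 ] 73
0.3 [356.11 270.14] 126
0.4 [367.96 266.04] 127
[nan nan] 0
axis [318.19 150.79]<stdin>:7: RuntimeWarning: Mean of empty slice.
  ret = um.true_divide(
```

```bash
python3 -c "
import cv2
a=cv2.imread('pics/w10.png');cv2.imwrite('pics/w10v.png',a)"
```

```text
(no output)
```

View pics/w10v.png

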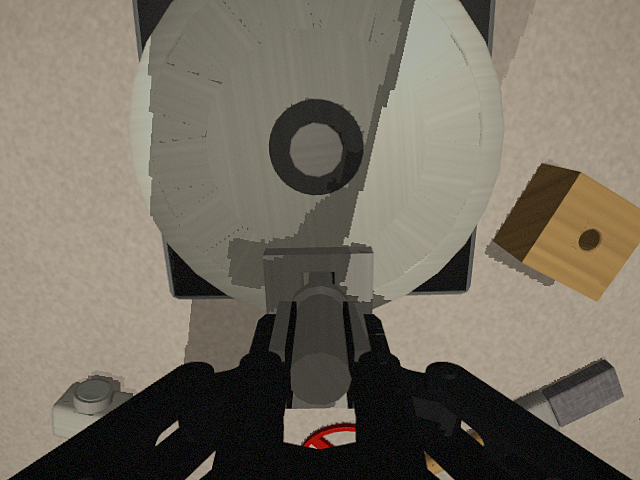

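The disc was in fact creeping rather than stalled: the hole has since gone under the bracket and its edge is resting on the pin's chamfer (lateral force of about 3.8 N matches 0.25 N·m at 65 mm). I only know the speed at that catch to about 1.8–3.2 rad/s, so it may not have been under half. I have plenty of time, so I'll lift the tip a little, let the disc run, and brake again with the speed measured.

```bash
cat > brake.py <<'E'
from h import *
np.set_printoptions(precision=2,suppress=True,linewidth=150)
T=[536.3,70.5]; ref=np.load("ref.npy")
ctrl.servo_line([*T,237],v=30); ctrl.pause(0.25)
F=[]
for i in range(10): ctrl.pause(0.012); F.append(ctrl.read_state()["contact_force"][2])
FZ0=np.mean(F); print("fz0",FZ0,ctrl.read_state()["tcp_pos"])
fr=[]
for i in range(40):
    t,s=strip(); a=angle(s,ref); fr.append((t,*a))
    if len(fr)>2 and fr[-1][2]>.18 and fr[-2][2]>.18 and 0.6<a[0]<1.3: break
print("free",np.array(fr)[-4:])
z=231.9
def track(n,tag):
    L=[];F=[]
    for i in range(n):
        t,s=strip(); L.append((t,*angle(s,ref))); r=ctrl.read_state(); F.append(r["contact_force"][2]-FZ0)
    L=np.array(L); ok=(L[:,2]>.08)&(L[:,1]<4.1)&(L[:,1]>.4); w=np.polyfit(L[ok,0],L[ok,1],1)[0] if ok.sum()>2 else None
    print(tag,L[:,1],L[:,2],"w",w,"F",np.mean(F),"max",np.max(F),"z",r["tcp_pos"][2],r["clock"]); return w,L[-1,1],np.mean(F)
print("stop",ctrl.servo_line([*T,z],v=22,max_force=11))
for k in range(8):
    w,a,f=track(6,"rub")
    if w is None: break          # hole out of sight
    if w>2.0: z-=0.3
    elif w<0.6: z+=0.3
    else: continue
    ctrl.servo_line([*T,z],v=10,max_force=8)
print("clock",ctrl.read_state()["clock"],"z",z)
E
python3 brake.py
```

```text
fz0 -1.1326996519624783 [536.34  70.28 236.85]
free [[19.13  6.04  0.06]
 [19.18  0.52  0.07]
 [19.23  0.59  0.26]
 [19.28  0.84  0.28]]
stop False
rub [2.3  2.34 2.37 2.48 2.51 2.55] [0.34 0.34 0.3  0.23 0.18 0.16] w 1.057170861208041 F 4.58919048033513 max 5.494387564712321 z 232.3200264552582 20.0167
rub [2.62 2.65 2.83 2.9  2.97 3.04] [0.15 0.12 0.1  0.1  0.1  0.1 ] w 1.7752491820285141 F 5.385216787683263 max 5.745771718596113 z 232.03781778999743 20.3167
rub [3.11 3.18 3.21 3.28 3.28 3.42] [0.1  0.09 0.1  0.1  0.1  0.1 ] w 1.1170107212764144 F 5.225816754278164 max 6.21409900916545 z 231.90844232355585 20.6167
rub [3.46 3.49 3.56 3.6  3.7  3.74] [0.11 0.12 0.12 0.13 0.13 0.13] w 1.1768505813447123 F 5.4488706932728865 max 6.299254236882752 z 231.9135121236023 20.9167
rub [3.77 3.91 4.01 6.04 6.04 6.04] [0.13 0.1  0.08 0.07 0.07 0.07] w None F 5.619759370145469 max 6.4418831398099545 z 231.92079256458348 21.2167
clock 21.2167 z 231.9
```

The disc is steady at about 1.2 rad/s (below half of 4.9) at about 5.4 N, and the hole is due at the slot around t≈23 s. I'll wait for the catch, confirm it, then push home.

```bash
python3 - <<'E'
from h import *
np.set_printoptions(precision=2,suppress=True,linewidth=150)
T=[536.3,70.5]; ref=np.load("ref.npy"); FZ0=-1.15
H=[]; hit=False
for k in range(160):
    ctrl.pause(0.03); s=ctrl.read_state(); H.append((s["clock"],*s["contact_force"]))
    H[-1]=(*H[-1][:3],H[-1][3]-FZ0)
    if k>10 and np.mean([h[3] for h in H[-3:]])<3.0: hit=True; break
H=np.array(H); print("hit",hit); print(H[::6]); print(H[-8:])
L=[]
for i in range(12):
    t,x=strip(); L.append((t,*angle(x,ref)))
print(np.array(L)[::2])
f=np.mean(H[-3:,3]); s=ctrl.read_state(); print(s["contact_force"],s["tcp_pos"])
seen=[l for l in L if l[2]>.15 and .4<l[1]<4]
if hit and len(seen)<2:
    r=ctrl.servo_line([*T,216.5],v=20,max_force=14); s=ctrl.read_state(); print("push",r,s["tcp_pos"],s["contact_force"],s["clock"])
    ctrl.pause(0.1); im=ctrl.camera("wrist"); sd=ctrl.camera("side"); print(ctrl.read_state()["contact_force"],ctrl.read_state()["tcp_pos"])
    cv2.imwrite("pics/push.png",cv2.hconcat([cv2.resize(im[120:370,160:480],(512,400),interpolation=2),cv2.resize(sd[220:310,315:430],(288,225),interpolation=2) if 0 else cv2.resize(sd[215:315,318:390],(288,400),interpolation=2)]))
E
```

```text
hit True
[[21.25 -0.49  3.07  6.41]
 [21.45 -0.89  2.91  5.36]
 [21.65 -1.15  2.37  5.3 ]
 [21.85 -0.46  2.68  5.35]
 [22.05 -0.69  3.67  5.12]
 [22.25 -0.97  2.58  5.28]
 [22.45 -1.39  2.81  5.71]
 [22.65 -0.73  3.2   5.82]
 [22.85 -0.54  2.61  5.28]
 [23.05  0.06  2.8   5.59]]
[[22.92 -1.25  2.53  4.24]
 [22.95 -0.97  3.21  6.32]
 [22.98 -1.18  2.93  6.03]
 [23.02 -0.59  2.83  4.71]
 [23.05  0.06  2.8   5.59]
 [23.08 -0.54  1.74  5.34]
 [23.12  1.19  0.27 -0.06]
 [23.15 -0.19  9.02  1.71]]
[[23.15  6.04  0.07]
 [23.25  6.04  0.09]
 [23.35  6.04  0.09]
 [23.45  6.04  0.09]
 [23.55  6.    0.09]
 [23.65  6.04  0.08]]
[-1.54  2.93 -3.14] [535.76  70.48 231.26]
push False [536.62  70.52 217.28] [-1.19  3.48  3.86] 24.6667
[-1.46  4.4   5.36] [536.65  70.51 217.27]
```

Caught at t=23.12 s at the predicted moment: Fz collapsed from 5.4 N to 0, and the hole never came out the other side. The TCP is at 217.3 (home ≈217.1). I'll press a little further to confirm the collar is seated, then look.

```bash
python3 - <<'E'
from h import *
np.set_printoptions(precision=2,suppress=True)
T=[536.3,70.5]
print(ctrl.servo_line([*T,214],v=10,max_force=9)); 
for i in range(3): ctrl.pause(0.05); s=ctrl.read_state(); print(s["contact_force"],s["tcp_pos"],s["width"],s["clock"])
im=ctrl.camera("wrist"); sd=ctrl.camera("side")
cv2.imwrite("pics/push2.png",cv2.hconcat([cv2.resize(im[120:370,160:480],(512,400),interpolation=2),cv2.resize(sd[215:315,318:390],(288,400),interpolation=2)]))
E
```

```text
True
[-0.22  1.4   3.89] [536.4   71.21 217.32] 0.21906743244090177 25.15
[0.46 0.15 3.55] [536.41  71.36 217.33] 0.21404963404159608 25.2
[-1.16  1.49  3.78] [536.39  71.48 217.35] 0.21419386961952427 25.25
```

View pics/push2.png

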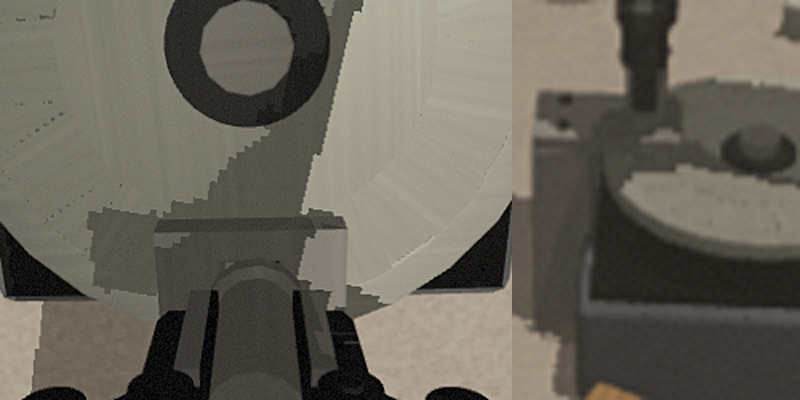

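It stays at 217.3 under 9 N more, so the collar is seated on the bracket. I'll let go, retreat and check.

```bash
python3 - <<'E'
from h import *
np.set_printoptions(precision=2,suppress=True)
ref=np.load("ref.npy")
ctrl.release(); ctrl.pause(0.2)
p=ctrl.read_state()["tcp_pos"]; print(p,ctrl.read_state()["width"])
ctrl.servo_line([536.4,71,300],v=80); ctrl.goto([430,180,330],ori(101)); ctrl.pause(0.3)
s0,t0=ctrl.camera("side"),ctrl.camera("top"); ctrl.pause(0.6); s1,t1=ctrl.camera("side"),ctrl.camera("top")
r=ctrl.silhouettes("side","pin"); print([(d["box"],round(d["confidence"],2)) for d in r[:2]])
c=ctrl.calibration("side")
print("expect head top",proj(c,[536.4,70.5,182]),"collar underside",proj(c,[536.4,70.5,134]))
d=cv2.absdiff(s0[225:290,330:425],s1[225:290,330:425]).max(); print("side diff max",d,"top",cv2.absdiff(t0[255:345,265:350],t1[255:345,265:350]).max())
print(ctrl.read_state()["clock"],ctrl.read_state()["contact_force"])
cv2.imwrite("pics/fin.png",cv2.hconcat([cv2.resize(s1[215:315,310:430],(480,400),interpolation=2),cv2.resize(t1[245:345,265:345],(320,400),interpolation=2)]))
E
```

```text
[535.98  72.11 217.05] 1.0019004771939233
[([347.5, 224.5, 355.7, 247.7], 0.63)]
expect head top [351.44 225.63] collar underside [351.01 243.58]
side diff max 37 top 40
29.2167 [ 0.15 -0.04 -0.17]
```

View pics/fin.png

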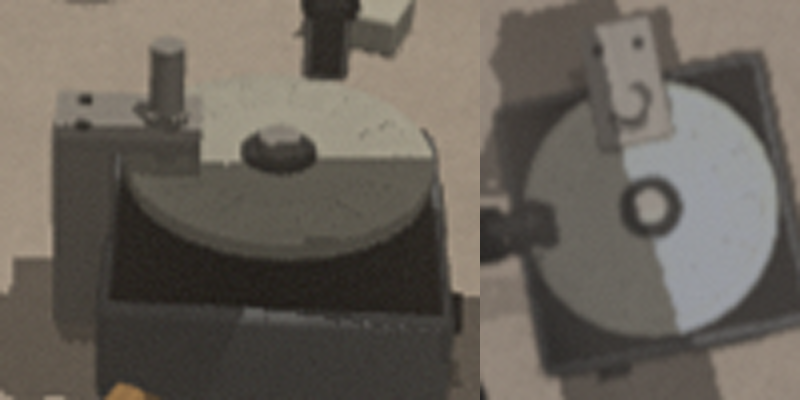

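The last image shows the pin upright with its collar flat on the bracket, the head where expected at (351,225), and no hole anywhere on the visible disc. I'll do one numeric stillness check, since the max-diff figure could be noise, and hand in.

```bash
python3 - <<'E'
from h import *
I=[]
for i in range(4): I.append(cv2.GaussianBlur(ctrl.camera("top")[255:345,265:350],(7,7),0)); ctrl.pause(0.25)
print([int(cv2.absdiff(I[0],x).max()) for x in I[1:]])
r=ctrl.silhouettes("top","hole"); print([(np.round(d["box"]).tolist(),round(d["confidence"],2)) for d in r[:2]])
ctrl.job_done(); print("handed in",ctrl.read_state()["clock"])
E
```

```text
[2, 2, 2]
[([278.0, 269.0, 337.0, 330.0], 0.76)]
the job is handed in; nothing more can be done
the job is handed in; nothing more can be done
```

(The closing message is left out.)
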